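# Let a bread roll out of the lever dispenser

## Robot

A 7-joint arm with a two-finger parallel gripper is mounted at the origin on a cart in front of the work surface, level with it; the furniture and walls round the work are solid. World frame = base frame: x ahead of the robot, y to its left, z up, the work surface at z = 0. Lengths are in m, angles in rad, forces in N, time in s.
With the tool pointing down it reaches from about 0.35 to 0.9 m from the base axis. Payload 8.1 kg.
Tool frame: the origin (TCP) lies between the finger pads; the fingertips stand 19 mm ahead of it and the grasp point (between the pads) is the TCP; y points along the fingers, x is the direction in which the jaws open and shut, and the axes are right-handed (so a half turn about y gives the same grasp; the last joint's range is limited). The gripper opens to 92 mm and grips with 3 to 60 N. Pads are 19 mm wide; open, the fingers measure 130 mm over their backs; the gripper's body (75 mm by 190 mm) begins 47 mm behind the grasp point.
Start: joints at [1.239, 0.434, 0.025, 1.573, -0.012, 1.134, -0.075], TCP at [0.142, -0.609, 0.246] pointing down, gripper open.
Joint ranges: [-2.62, 2.62], [-0.44, 2.09], [-1.27, 1.32], [0.08, 2.57], [-1.32, 4.46], [0.12, 2], [-2.74, 2.74]. Speed limits (rad/s): [2.22, 2.22, 3.01, 3.01, 3.14, 3.14, 3.14].

## Interface

Orientations are given as a rotation vector (axis times angle).
In Python, from cell import arm gives the robot as it stands.
- The arm moves only by the tool move_arm, never from a script. Its argument "series" is a list of rows, each an object of numbers: "x", "y", "z": the shift along the tool's x, y, z in cm; "rx", "ry", "rz": the turn, a rotation vector about the tool's x, y, z in rad. In form: [{"x": .., "y": .., "z": .., "rx": .., "ry": .., "rz": ..}, ...]. A call has 1 to 12 rows; each row shifts and turns the pose as measured when the row begins, along the tool's axes as they then stand; what a row does not reach is not made up. A row lasts 1/8 s, in which the tool goes at most 62.5 mm and 10.7 degrees, less where a joint would pass 70% of its speed; a pose out of reach is approached as far as the arm can. A call is refused whole if a number of a shift passes 6.25 or a number of a turn 0.188, either way. A call with a gripper value outside its range is refused whole. "jaw" is the finger opening in cm, from 0 to 9.18, set as the call begins (left out, the last holds). The fingers move at their own pace and stop on an object; "newtons" is the grip in N (left out, the last holds). Time passes only in rows, so rows that do not move let the fingers close. It gives the time, the measured TCP pose, the force and the opening at its end, in the units of the state.
- arm.observe(): the state, without advancing time (a new reading comes with each control period).
- arm.get_image(name): name is "scene" or "side" or "wrist"; returns the picture (384x512x3 uint8, blue, green, red); there is no depth.
- arm.camera_params(name): a dict with "K" (3x3 intrinsics, pixels), "R" (3x3) and "t" (3): a world point X has camera coordinates R X + t; the wrist camera has in their place "tool_from_camera" (4x4, takes a point from camera to tool coordinates, whose origin is the TCP and whose axes are the tool frame's). Camera axes: x right, y down, z forward; pixel columns grow to the right and rows downward; lengths in m; the calibration is good to about 2 mm. A picture is of the moment at which its call begins: read the wrist's pose just before it. camera_params takes no time and is no camera call.
- arm.sign_off(): hands the job in, once; it reports no verdict.
The state is a dict: "clock": time; "joints": joint angles; "dq": joint speeds; "joint_efforts": joint torques, N m; "position": TCP position; "ee_rot": TCP orientation; "force": force on the tool from outside, world axes, zero at the start; "ft_torque": the same for the moment, N m; "width": opening from 0.0 (shut) to 1.0 (fully open).
Only numpy, scipy, OpenCV 4.12 (cv2) and the standard library are available. Lean on these libraries where they do the work, as an engineer would, in place of code of your own. Each camera call takes 0.05 s, during which the arm holds its last target.

## Task

Press the lever of the roll dispenser all the way down so that its lid lifts, and keep it down until the roll has come to rest in the tray in front. Then let the lever come up slowly under your finger until the lid is fully shut, so that the lid never slams. Work only by the lever: do not touch the lid or the roll, and leave the other things where they are.

Things in the scene. Friction and masses are not known exactly. Their poses are not given: they have to be found in the camera images.
- dispenser: The roll dispenser, a fixed wooden counter-top box 255 mm long (x), 116 mm wide (y) and 120 mm high: hopper under a clear lid at the back, open tray (lip 59 mm high) at the front. Origin: centre of its underside, on the counter. x points from the tray (-x) to the hopper's back (+x), y left, z up. It stands on the robot's left or right, the pie on the other side.
- lever_pad (a point): Centre of the top face of the lever's black finger pad (30 mm along the lever, 34 across, 7 thick), open above. Lid shut: 159 mm in front (-x) and 99 mm right (-y) of the dispenser's origin, 107 mm above the counter, its face sloping 0.3 rad, higher at the front. Pressed fully down: 42 mm above the counter (65 mm lower, almost straight down). It moves with the lever.
- lever (a joint): Lever angle, rad: 0 up (lid shut), grows as the pad is pressed down, stop at 0.55. Pivot 115 mm behind the pad, 68 mm above the counter. No catch and no strong spring: about 1 to 3 N on the pad presses it, and the lid's weight brings it up again by itself.
- lid (a joint): Lid angle, rad: 0 shut, about 0.47 when the lever is fully down; a rod links lever and lid, so they move together. The lid is hinged at its rear edge and falls shut hard, at several rad/s, if the lever is let go. More than 1.5 rad/s while closing counts as slamming; the pad rising at 0.03 to 0.05 m/s is gentle.
- lid_edge (a point): Middle of the lid's front top edge (steel strip across the clear lid), 122 mm above the counter when shut, about 60 mm higher when open. Not to be touched.
- roll_center (a point): Centre of the crusty finger roll, 84 mm long and 44 mm thick, lying across the dispenser's hopper on a floor that slopes 15 degrees down to the tray, held back by the lid's front skirt. It rolls out by itself within about a second once the lid is more than half open. Not to be touched.
- tray (a point): Where the roll's centre comes to rest in the tray, against the lip: 100 mm in front (-x) of the dispenser's origin, 45 mm above the counter.
- pie: Bystander: pie in a foil tin, 190 mm wide, 57 mm high. Origin: centre of its underside.
- packet: Bystander: flat kraft packet 62x100x14 mm near the counter's front edge. Origin: centre of its underside.
- sticks: Bystander: steel cup of wooden sticks, 145 mm high, right of the work. Origin: centre of its underside.
- cookies: Bystander: clear bag of dark cookies, 64x94x91 mm, behind the big pot. Origin: centre of its underside.
- bell: Bystander: counter bell, 74 mm wide, 57 mm high, left of the work. Origin: centre of its underside.
- tape: Bystander: roll of tape 98x96x25 mm lying flat at the right. Origin: centre of its underside.

How it is judged:
By the outcome, as a careful person would: the job done as asked, in the order asked, and still so for the second after the job is handed in, with the robot touching nothing.
It also fails if it takes over 38 s, if anything falls off the work surface, if the arm or the gripper's body presses on something with over 40 N, if the wrist force passes 120 N, or if a joint passes its speed limit or range.

## Working session

There is one attempt and no reset: what is moved stays moved. The work goes in short steps, Python scripts to look and compute and a tool call to move; the robot and the scene stay as the last step left them, time stands still between calls to the robot, and variables do not carry over. Pictures are saved under pics/ and viewed, and the job is handed in when it is done.

Besides the shell and the picture viewer there is one more tool, called after ">>>" as a command line: name --argument value ..., lists and objects as JSON in quotes. move_arm: Moves the arm, as the interface text tells. Its arguments: {"type":"object","properties":{"series":{"type":"array","items":{"type":"object","properties":{"x":{"type":"number"},"y":{"type":"number"},"z":{"type":"number"},"rx":{"type":"number"},"ry":{"type":"number"},"rz":{"type":"number"}}}},"jaw":{"type":"number"},"newtons":{"type":"number"}},"required":["series"]}

```bash
mkdir -p pics; ls
python3 - <<'E'
from cell import arm
import cv2,numpy as np
s=arm.observe()
for k,v in s.items(): print(k,np.round(v,4).tolist())
for n in ("scene","side"):
    cv2.imwrite(f"pics/{n}0.png",arm.get_image(n))
    p=arm.camera_params(n); print(n,{k:np.round(v,4).tolist() for k,v in p.items()})
print(arm.camera_params("wrist"))
E
```

```text
pics
clock 0.0
joints [1.2394, 0.4352, 0.025, 1.5741, -0.0116, 1.134, -0.0751]
dq [0.0015, 0.0012, 0.0019, 0.0008, -0.0008, -0.0001, -0.0007]
joint_efforts [-0.0003, -66.7847, 0.9851, -31.4458, -0.0605, 0.043, 0.0002]
position [0.1416, -0.6083, 0.2449]
ee_rot [-1.3079, 1.04, -1.0378]
force [-0.3102, -0.5814, 0.1606]
ft_torque [0.0267, 0.0444, -0.0187]
width 1.0016
scene {'K': [[372.5565, 0.0, 264.0194], [0.0, 372.5565, 198.8224], [0.0, 0.0, 1.0]], 'R': [[0.8469, -0.5317, 0.0066], [-0.4028, -0.6495, -0.6449], [0.3472, 0.5435, -0.7643]], 't': [-0.4724, 0.2596, 1.4948]}
side {'K': [[437.9601, 0.0, 258.9532], [0.0, 437.9601, 199.5843], [0.0, 0.0, 1.0]], 'R': [[-0.8306, -0.5563, -0.025], [-0.2186, 0.3671, -0.9041], [0.5122, -0.7455, -0.4265]], 't': [0.4283, 0.2127, 1.7747]}
{'K': array([[326.42070257,   0.        , 254.32614907],
       [  0.        , 326.42070257, 193.25755461],
       [  0.        ,   0.        ,   1.        ]]), 'tool_from_camera': array([[ 9.99999980e-01, -1.64179183e-04,  1.10103582e-04,
         1.06793498e-03],
       [-1.52945509e-04, -2.89705599e-01,  9.57115794e-01,
        -1.39450127e-01],
       [-1.25240864e-04, -9.57115792e-01, -2.89705619e-01,
         7.76312328e-02],
       [ 0.00000000e+00,  0.00000000e+00,  0.00000000e+00,
         1.00000000e+00]])}
```

View pics/scene0.png

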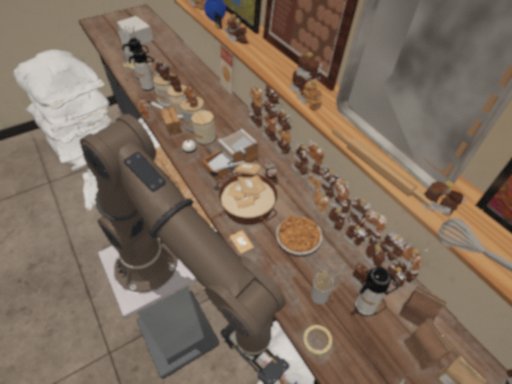

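View pics/side0.png

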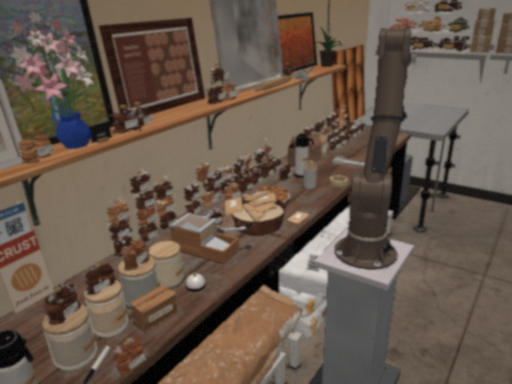

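The dispenser is at about (232,152) in the scene view and (205,240) in the side view. The pie is at scene (300,235), the bell at scene (188,145). I'll zoom in.

Run:
```python
import cv2
a=cv2.imread("pics/scene0.png")[110:210,170:290]
b=cv2.imread("pics/side0.png")[190:290,150:270]
for n,i in(("sc",a),("si",b)):
    cv2.imwrite(f"pics/{n}_z.png",cv2.resize(i,(720,600),interpolation=cv2.INTER_CUBIC))
```

```text
(no output)
```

View pics/sc_z.png

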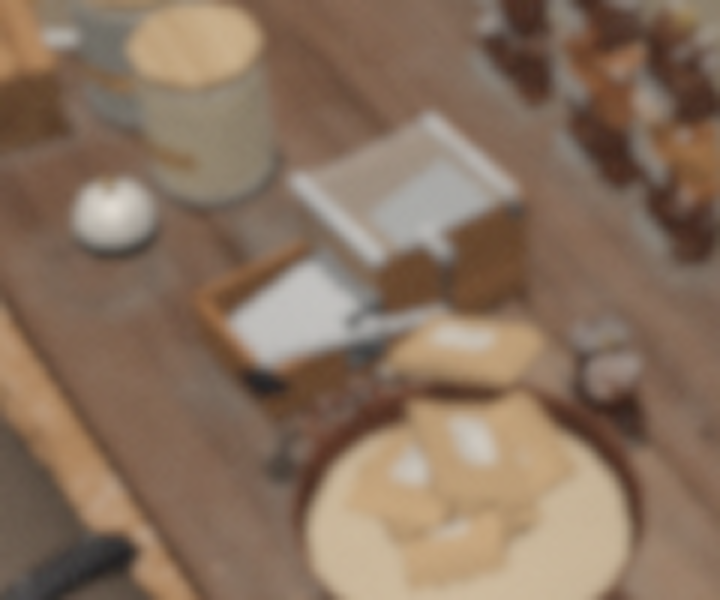

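View pics/si_z.png

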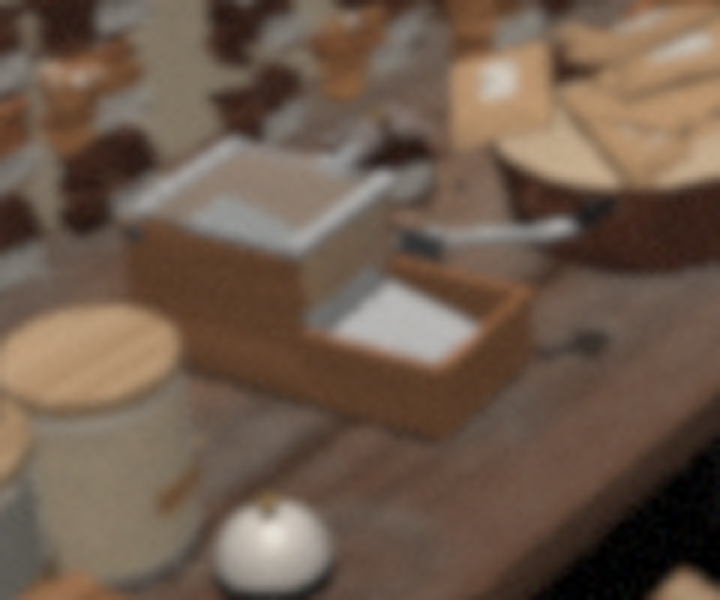

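```bash
cat > h.py <<'E'
import numpy as np,cv2
from cell import arm
P={n:arm.camera_params(n) for n in("scene","side")}
def ray(n,u,v):
    p=P[n];d=p["R"].T@np.linalg.inv(p["K"])@np.array([u,v,1.]);c=-p["R"].T@p["t"];return c,d/np.linalg.norm(d)
def plane(n,u,v,z):
    c,d=ray(n,u,v);return c+d*(z-c[2])/d[2]
def tri(a,b):
    (c1,d1),(c2,d2)=ray("scene",*a),ray("side",*b)
    A=np.stack([d1,-d2],1);s=np.linalg.lstsq(A,c2-c1,rcond=None)[0]
    p,q=c1+s[0]*d1,c2+s[1]*d2;return (p+q)/2,np.linalg.norm(p-q)
def proj(n,X):
    p=P[n];y=p["K"]@(p["R"]@np.array(X)+p["t"]);return y[:2]/y[2]
S=lambda x,y:(170+x/6-.4,110+y/6-.4)
D=lambda x,y:(150+x/6-.4,190+y/6-.4)
E
python3 - <<'E'
from h import *
for nm,a,b in [("pad",(262,380),(597,212)),("lidFL",(297,180),(300,248)),("lidFR",(378,260),(388,178)),("lidBR",(518,195),(235,143)),("lidBL",(430,115),(130,212)),
 ("trayFL",(200,300),(435,368)),("trayFR",(262,395),(528,290))]:
    p,e=tri(S(*a),D(*b)); print(nm,p.round(4),round(e,4))
E
```

```text
pad [0.4199 0.2119 0.106 ] 0.002
lidFL [0.5389 0.3794 0.1241] 0.0026
lidFR [0.5529 0.2689 0.1203] 0.002
lidBR [0.6858 0.2787 0.1172] 0.0001
lidBL [0.6728 0.3979 0.1211] 0.0009
trayFL [0.4393 0.3664 0.0559] 0.0035
trayFR [0.4411 0.2531 0.0529] 0.0169
```

Run:
```python
import cv2
a=cv2.imread("pics/scene0.png")[150:250,190:310]
b=cv2.imread("pics/side0.png")[170:270,210:330]
i=[cv2.resize(x,(400,333),interpolation=cv2.INTER_CUBIC) for x in(a,b)]
cv2.imwrite("pics/pot_z.png",cv2.hconcat(i))
```

```text
(no output)
```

View pics/pot_z.png

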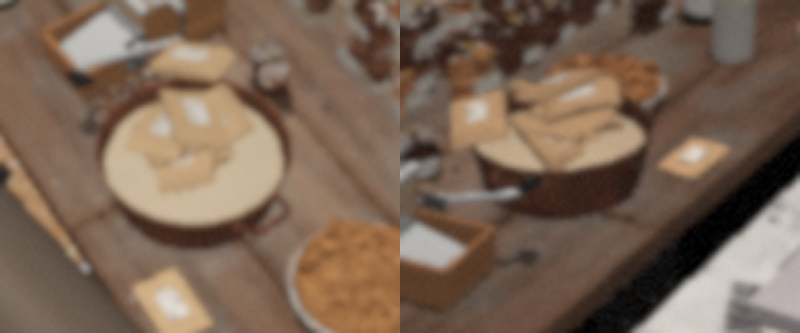

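Run:
```python
from h import *
A=lambda x,y:(190+x*.3-.35,150+y*.3-.35)
B=lambda x,y:(210+(x-400)*.3-.35,170+y*.3-.35)
p,e=tri(A(193,155),B(561,138));print("potc",p,e)
for z in(.06,.08,.1):
    for uv in[(98,150),(290,160),(193,85),(193,228)]: print(z,plane("scene",*A(*uv),z).round(3))
    print(z,"handle",plane("scene",*A(88,120),z).round(3),plane("scene",*A(275,212),z).round(3), "side handle", plane("side",*B(525,258),z).round(3))
print("packet corners hi", tri(A(235,68),B(505,95)), tri(A(150,75),B(450,145)),"top", tri(A(185,40),B(480,92)))
```

```text
potc [0.4947912  0.03676846 0.07389763] 0.0011431902125156042
0.06 [0.398 0.122 0.06 ]
0.06 [ 0.606 -0.028  0.06 ]
0.06 [0.566 0.158 0.06 ]
0.06 [ 0.439 -0.057  0.06 ]
0.06 handle [0.412 0.177 0.06 ] [ 0.541 -0.09   0.06 ] side handle [0.371 0.296 0.06 ]
0.08 [0.392 0.106 0.08 ]
0.08 [ 0.596 -0.041  0.08 ]
0.08 [0.557 0.142 0.08 ]
0.08 [ 0.432 -0.071  0.08 ]
0.08 handle [0.405 0.16  0.08 ] [ 0.533 -0.103  0.08 ] side handle [0.351 0.323 0.08 ]
0.1 [0.385 0.089 0.1  ]
0.1 [ 0.586 -0.055  0.1  ]
0.1 [0.548 0.125 0.1  ]
0.1 [ 0.425 -0.084  0.1  ]
0.1 handle [0.398 0.143 0.1  ] [ 0.524 -0.116  0.1  ] side handle [0.332 0.349 0.1  ]
packet corners hi (array([0.57276769, 0.07326318, 0.14447798]), np.float64(0.03176713118353632)) (array([0.53425626, 0.19050495, 0.10216005]), np.float64(0.0539339719101565)) top (array([0.54706641, 0.14058329, 0.17126203]), np.float64(0.00037816020968794696))
```

Run:
```python
from h import *
from scipy.spatial.transform import Rotation as R
s=arm.observe();r=R.from_rotvec(s["ee_rot"]).as_matrix();print("cols = tool axes in world\n",r.round(3))
A=lambda x,y:(190+x*.3-.35,150+y*.3-.35)
B=lambda x,y:(210+(x-400)*.3-.35,170+y*.3-.35)
print(tri(A(88,120),B(525,258)))
```

```text
cols = tool axes in world
 [[ 0.227 -0.     0.974]
 [-0.974  0.001  0.227]
 [-0.001 -1.    -0.   ]]
(array([0.42808732, 0.22253093, 0.00463003]), np.float64(0.004707907520788893))
```

Run:
```python
from h import *
for n,(u,v),h in [("sticks base",(320,300),0),("sticks top",(325,275),.145),("bottle base",(365,310),0),("bottle top",(378,268),.2),("tape",(318,340),.02),("pie",(300,235),.05),("packet",(241,242),.01)]:
    print(n,plane("scene",u,v,h).round(3))
```

```text
sticks base [ 0.496 -0.493  0.   ]
sticks top [ 0.512 -0.473  0.145]
bottle base [ 0.613 -0.612  0.   ]
bottle top [ 0.656 -0.567  0.2  ]
tape [ 0.393 -0.612  0.02 ]
pie [ 0.582 -0.239  0.05 ]
packet [ 0.371 -0.117  0.01 ]
```

>>> move_arm --series '[{"x":-2,"y":-3,"z":3},{"x":-3.5,"y":-2,"z":5},{"x":-4,"y":-1,"z":5},{"x":-4,"y":-1,"z":5}]' --jaw 0 --newtons 20

```text
invalid input
```

The call was refused without a reason. I'll send it without the gripper values to find which part was at fault.

>>> move_arm --series '[{"x":-2.0,"y":-3.0,"z":3.0,"rx":0,"ry":0,"rz":0},{"x":-3.5,"y":-2.0,"z":5.0,"rx":0,"ry":0,"rz":0},{"x":-4.0,"y":-1.0,"z":5.0,"rx":0,"ry":0,"rz":0},{"x":-4.0,"y":-1.0,"z":5.0,"rx":0,"ry":0,"rz":0}]'

```text
clock: 0.6
position: [0.2826, -0.4387, 0.3131]
ee_rot: [-1.304, 1.051, -1.041]
force: [1.8, -0.3, 0.3]
width: 0.997
```

>>> move_arm --series '[{"x":-4.5,"y":0,"z":4.5,"rx":0,"ry":0,"rz":0},{"x":-5.0,"y":0,"z":4.0,"rx":0,"ry":0,"rz":0},{"x":-6.0,"y":0,"z":2.0,"rx":0,"ry":0,"rz":0},{"x":-6.0,"y":0,"z":1.5,"rx":0,"ry":0,"rz":0},{"x":-6.0,"y":0,"z":1.0,"rx":0,"ry":0,"rz":0}]' --jaw 0

```text
clock: 1.23
position: [0.3495, -0.1426, 0.3138]
ee_rot: [-1.305, 1.047, -1.039]
force: [0.9, 1.1, 0.5]
width: 0.503
```

>>> move_arm --series '[{"x":-6.0,"y":0,"z":1.5,"rx":0,"ry":0,"rz":0},{"x":-6.0,"y":0,"z":2.5,"rx":0,"ry":0,"rz":0},{"x":-6.0,"y":0,"z":2.5,"rx":0,"ry":0,"rz":0},{"x":-6.0,"y":0,"z":2.5,"rx":0,"ry":0,"rz":0},{"x":-5.0,"y":0,"z":2.5,"rx":0,"ry":0,"rz":0},{"x":-2.0,"y":0,"z":1.0,"rx":0,"ry":0,"rz":0}]'

```text
clock: 1.98
position: [0.3985, 0.1858, 0.315]
ee_rot: [-1.305, 1.044, -1.04]
force: [-0.6, -1.2, 0.2]
width: 0.005
```

Run:
```python
from h import *
s=arm.observe();print(s["clock"],s["position"],s["ee_rot"],np.round(s["joints"],3),s["width"],s["force"])
np.savez("w1.npz",p=s["position"],r=s["ee_rot"])
cv2.imwrite("pics/w1.png",arm.get_image("wrist"))
```

```text
1.975 [0.39851859 0.18577827 0.31500843] [-1.304825    1.04374284 -1.03967026] [ 0.124  0.143 -0.751  1.841  0.101  1.196 -2.005] 0.0048193303136851206 [-0.59878734 -1.15506779  0.15184668]
```

View pics/w1.png

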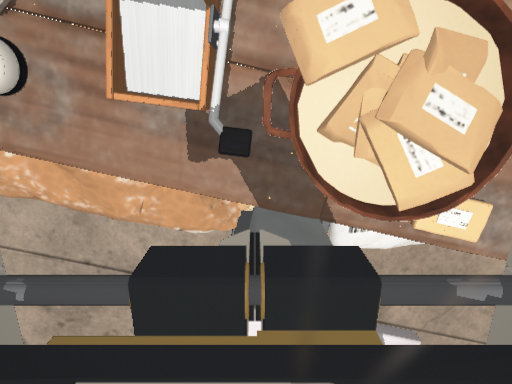

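```bash
cat >> h.py <<'E'
from scipy.spatial.transform import Rotation as Rot
W=arm.camera_params("wrist")
def wplane(p,r,u,v,z):
    M=np.eye(4);M[:3,:3]=Rot.from_rotvec(r).as_matrix();M[:3,3]=p
    T=M@W["tool_from_camera"];d=T[:3,:3]@np.linalg.inv(W["K"])@np.array([u,v,1.]);c=T[:3,3];return c+d*(z-c[2])/d[2]
E
python3 - <<'E'
from h import *
d=np.load("w1.npz");p,r=d["p"],d["r"]
im=cv2.imread("pics/w1.png");m=(im.max(2)<45).astype(np.uint8);m[:115]=0;m[165:]=0;m[:,:205]=0;m[:,265:]=0
n,l,st,c=cv2.connectedComponentsWithStats(m);i=1+st[1:,4].argmax();print(st[i],c[i])
print(cv2.minAreaRect(np.argwhere(l==i)[:,::-1].astype(np.float32)))
pad=wplane(p,r,*c[i],.107);print("pad",pad)
a=wplane(p,r,108,96,.059);b=wplane(p,r,208,108,.059);print("trayfront",a,b,np.arctan2(a[0]-b[0],b[1]-a[1]),np.linalg.norm(a-b))
y=0.11
for q in (a,b):pass
print("handle",wplane(p,r,265,100,.075),wplane(p,r,272,75,.075),wplane(p,r,272,135,.075))
print("pkt corner",wplane(p,r,282,18,.13),wplane(p,r,308,82,.10))
Rm=Rot.from_rotvec(r).as_matrix();print("delta tool cm", Rm.T@(pad-p)*100)
E
```

```text
[218 127  34  30 837] [235.03225806 141.42413381]
((234.84617614746094, 141.23077392578125), (31.256752014160156, 27.287639617919922), 7.125016689300537)
pad [0.42327108 0.21200386 0.107     ]
trayfront [0.43475444 0.36829716 0.059     ] [0.44738278 0.25243248 0.059     ] -3.0330289813250393 0.11655084004954509
handle [0.47120631 0.18981457 0.075     ] [0.49850797 0.18844987 0.075     ] [0.43528017 0.17295793 0.075     ]
pkt corner [0.54358497 0.19305552 0.13      ] [0.49858057 0.15162759 0.1       ]
delta tool cm [-1.93604624 20.80811553  2.99229049]
```

Run:
```python
from h import *
s=arm.observe();print(proj("side",s["position"]),proj("scene",s["position"]))
a=arm.get_image("side");b=arm.get_image("scene")
cv2.imwrite("pics/side1.png",a);cv2.imwrite("pics/scene1.png",b)
u,v=proj("side",s["position"]).astype(int);a=a[v-50:v+70,u-60:u+60]
u,v=proj("scene",s["position"]).astype(int);b=b[v-60:v+60,u-60:u+60]
cv2.imwrite("pics/z1.png",cv2.hconcat([cv2.resize(x,(400,400),interpolation=cv2.INTER_CUBIC) for x in(a,b)]))
```

```text
[255.06478653 176.3289652 ] [206.11103327 142.47305844]
```

View pics/z1.png

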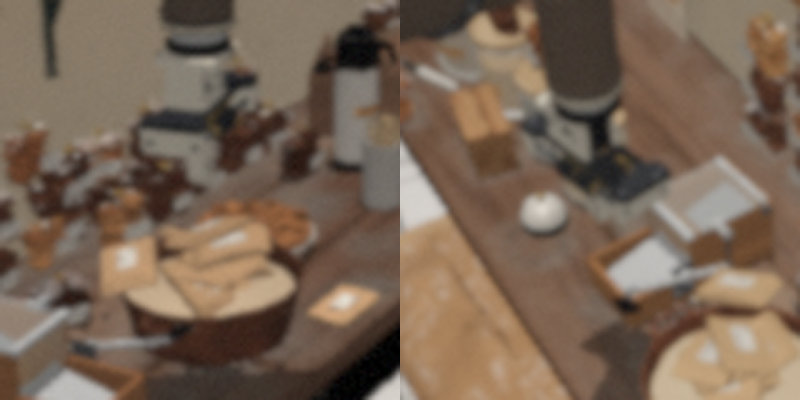

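Run:
```python
import cv2
a=cv2.imread("pics/scene0.png")[310:384,215:315]
b=cv2.imread("pics/side1.png")[130:204,205:305]
c=cv2.imread("pics/w1.png")[190:384,110:400]
cv2.imwrite("pics/z2.png",cv2.hconcat([cv2.resize(x,(400,296),interpolation=cv2.INTER_CUBIC) for x in(a,b)]))
cv2.imwrite("pics/z3.png",cv2.resize(c,None,fx=2.7,fy=2.7,interpolation=cv2.INTER_CUBIC))
```

```text
(no output)
```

View pics/z2.png

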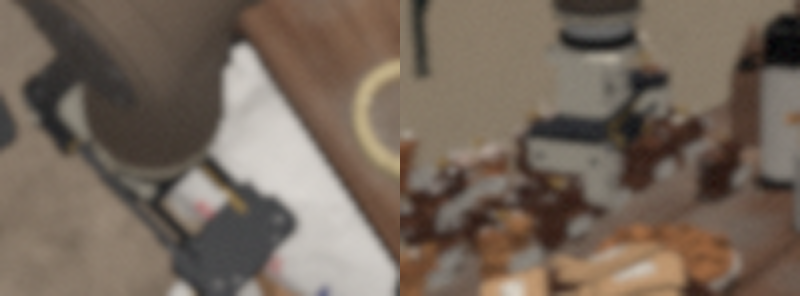

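View pics/z3.png

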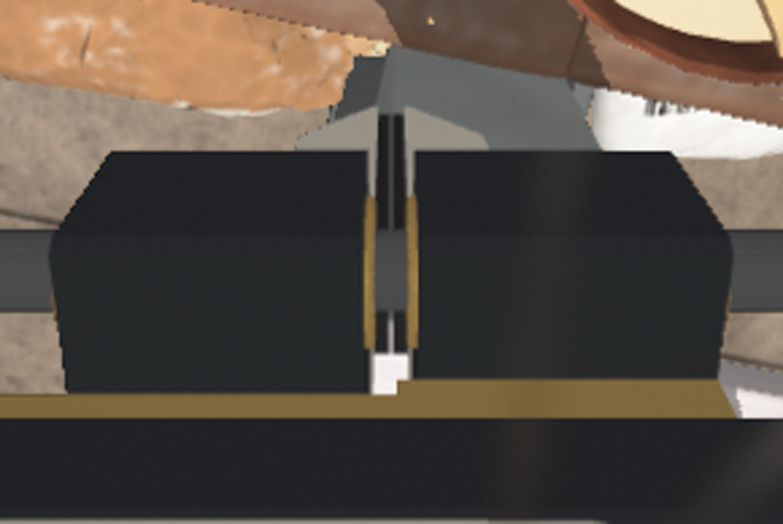

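>>> move_arm --series '[{"x":-0.9,"y":3.0,"z":1.3,"rx":0.1,"ry":0,"rz":0},{"x":-0.9,"y":3.0,"z":1.0,"rx":0.1,"ry":0,"rz":0},{"x":0,"y":3.0,"z":-0.6,"rx":0,"ry":0,"rz":0},{"x":0,"y":0,"z":0,"rx":0,"ry":0,"rz":0}]'

```text
clock: 2.62
position: [0.4207, 0.2009, 0.2229]
ee_rot: [-1.14, 0.914, -1.125]
force: [-0.4, 0.4, -0.1]
width: 0.006
```

```bash
cat > st.py <<'E'
from h import *
def st(T):
    s=arm.observe();p=np.array(s["position"]);R=Rot.from_rotvec(s["ee_rot"]).as_matrix()
    tip=p+.019*R[:,1]
    print("t",s["clock"],"tip",tip.round(4),"y",R[:,1].round(3),"z",R[:,2].round(3),"F",np.round(s["force"],1),"q",np.round(s["joints"],2))
    print("tool cm to target", (R.T@(np.array(T)-tip)*100).round(2))
    return s
E
python3 - <<'E'
from st import *
s=st([.424,.211,.13])
im=arm.get_image("wrist");cv2.imwrite("pics/w2.png",im)
m=(im.max(2)<45).astype(np.uint8);m[230:]=0
n,l,stt,c=cv2.connectedComponentsWithStats(m)
for i in range(1,n):
    if stt[i,4]>300: print(stt[i],c[i],wplane(s["position"],s["ee_rot"],*c[i],.107))
E
```

```text
t 2.625 tip [0.4245 0.2017 0.2043] y [ 0.198  0.042 -0.979] z [0.956 0.211 0.203] F [-0.4  0.4 -0.1] q [ 0.05  0.17 -0.74  2.08  0.3   0.77 -2.22]
tool cm to target [-0.93  7.3  -1.36]
[ 219  197   43   33 1222] [239.91407529 214.21522095] [0.42448393 0.21270454 0.107     ]
```

View pics/w2.png

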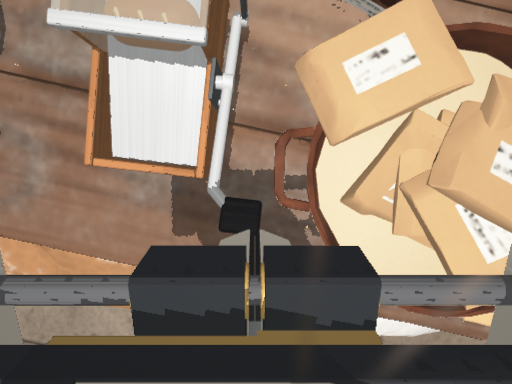

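>>> move_arm --series '[{"x":-0.5,"y":2.5,"z":-0.5,"rx":0,"ry":0,"rz":0},{"x":-0.5,"y":2.5,"z":-0.5,"rx":0,"ry":0,"rz":0},{"x":0,"y":2.5,"z":-0.4,"rx":0,"ry":0,"rz":0},{"x":0,"y":0,"z":0,"rx":0,"ry":0,"rz":0}]'

```text
clock: 3.18
position: [0.4266, 0.2105, 0.1526]
ee_rot: [-1.128, 0.911, -1.134]
force: [-0.2, -0.3, -0.2]
width: 0.006
```

Run:
```python
from st import *
s=st([.425,.212,.042])
cv2.imwrite("pics/w3.png",arm.get_image("wrist"))
```

```text
t 3.175 tip [0.4306 0.2114 0.134 ] y [ 0.209  0.043 -0.977] z [0.955 0.204 0.214] F [-0.2 -0.3 -0.2] q [-0.07  0.29 -0.67  2.17  0.5   0.61 -2.45]
tool cm to target [-0.19  8.87 -2.48]
```

View pics/w3.png

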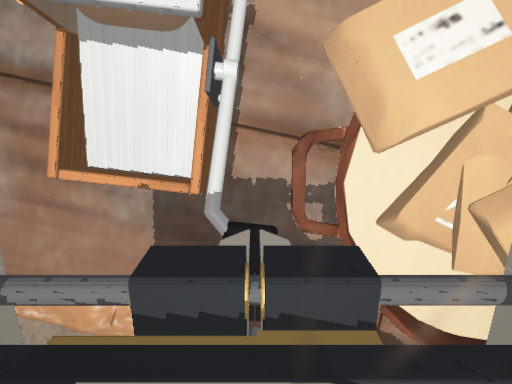

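q7 stands at -2.45, close to its range end of -2.74, and it drops as the tool goes down. I'll raise a little and make the half turn about the tool's y axis, which gives the same finger position with plenty of joint range.

>>> move_arm --series '[{"x":0,"y":-4.0,"z":0.8,"rx":0,"ry":0,"rz":0},{"x":0,"y":-4.0,"z":0.8,"rx":0,"ry":0,"rz":0},{"x":0,"y":0,"z":0,"rx":0,"ry":-0.185,"rz":0},{"x":0,"y":0,"z":0,"rx":0,"ry":-0.185,"rz":0},{"x":0,"y":0,"z":0,"rx":0,"ry":-0.185,"rz":0},{"x":0,"y":0,"z":0,"rx":0,"ry":-0.185,"rz":0},{"x":0,"y":0,"z":0,"rx":0,"ry":-0.185,"rz":0},{"x":0,"y":0,"z":0,"rx":0,"ry":-0.185,"rz":0},{"x":0,"y":0,"z":0,"rx":0,"ry":-0.185,"rz":0}]'

```text
clock: 4.35
position: [0.4304, 0.2132, 0.2572]
ee_rot: [-1.508, -0.146, -0.215]
force: [0.1, -0.0, 0.8]
width: -0.0
```

Run:
```python
from st import *
s=st([.425,.212,.12])
```

```text
t 4.35 tip [0.4348 0.2141 0.2387] y [ 0.23   0.049 -0.972] z [0.037 0.998 0.059] F [ 0.1 -0.   0.8] q [ 0.25  0.18 -0.98  2.02  0.36  0.84 -0.97]
tool cm to target [-3.65 11.3  -0.95]
```

>>> move_arm --series '[{"x":0,"y":0,"z":0,"rx":0,"ry":-0.185,"rz":0},{"x":0,"y":0,"z":0,"rx":0,"ry":-0.185,"rz":0},{"x":0,"y":0,"z":0,"rx":0,"ry":-0.185,"rz":0},{"x":0,"y":0,"z":0,"rx":0,"ry":-0.185,"rz":0},{"x":0,"y":0,"z":0,"rx":0,"ry":-0.185,"rz":0},{"x":0,"y":0,"z":0,"rx":0,"ry":-0.185,"rz":0},{"x":0,"y":0,"z":0,"rx":0,"ry":-0.185,"rz":0},{"x":0,"y":0,"z":0,"rx":0,"ry":-0.185,"rz":0},{"x":0,"y":0,"z":0,"rx":0,"ry":-0.185,"rz":0},{"x":0,"y":0,"z":0,"rx":0,"ry":0,"rz":0}]'

```text
clock: 5.6
position: [0.4346, 0.2138, 0.2765]
ee_rot: [-1.331, -1.465, 1.102]
force: [-0.7, 0.7, -0.6]
width: 0.0
```

Run:
```python
from st import *
s=st([.425,.212,.13])
```

```text
t 5.6 tip [0.4393 0.2147 0.2582] y [ 0.25   0.046 -0.967] z [-0.965 -0.064 -0.252] F [-0.7  0.7 -0.6] q [ 0.45  0.22 -1.24  1.98  0.45  0.91  0.63]
tool cm to target [-0.52 12.03  4.64]
```

>>> move_arm --series '[{"x":-0.2,"y":2.5,"z":1.0,"rx":0,"ry":0,"rz":0},{"x":-0.2,"y":2.5,"z":1.0,"rx":0,"ry":0,"rz":0}]'

```text
clock: 5.85
position: [0.4303, 0.2114, 0.226]
ee_rot: [-1.341, -1.461, 1.087]
force: [0.8, -0.7, 0.3]
width: 0.005
```

Run:
```python
from st import *
s=st([.425,.212,.13])
```

```text
t 5.85 tip [0.4352 0.2123 0.2077] y [ 0.256  0.046 -0.965] z [-0.965 -0.051 -0.259] F [ 0.8 -0.7  0.3] q [ 0.35  0.27 -1.16  2.08  0.56  0.81  0.49]
tool cm to target [-0.22  7.24  2.99]
```

>>> move_arm --series '[{"x":0,"y":2.4,"z":0.9,"rx":0.06,"ry":0,"rz":0},{"x":0,"y":2.2,"z":0.7,"rx":0.06,"ry":0,"rz":0},{"x":0,"y":1.5,"z":0.3,"rx":0.04,"ry":0,"rz":0},{"x":0,"y":0,"z":0,"rx":0,"ry":0,"rz":0}]'

```text
clock: 6.35
position: [0.4252, 0.2122, 0.163]
ee_rot: [-1.238, -1.326, 1.165]
force: [-0.5, -0.4, 0.4]
width: -0.0
```

Run:
```python
from st import *
s=st([.425,.212,.11])
cv2.imwrite("pics/w4.png",arm.get_image("wrist"))
```

```text
t 6.35 tip [0.4271 0.2129 0.1441] y [ 0.098  0.035 -0.995] z [-0.994 -0.037 -0.099] F [-0.5 -0.4  0.4] q [ 0.25  0.45 -1.09  2.05  0.59  0.86  0.45]
tool cm to target [-0.19  3.37  0.55]
```

View pics/w4.png

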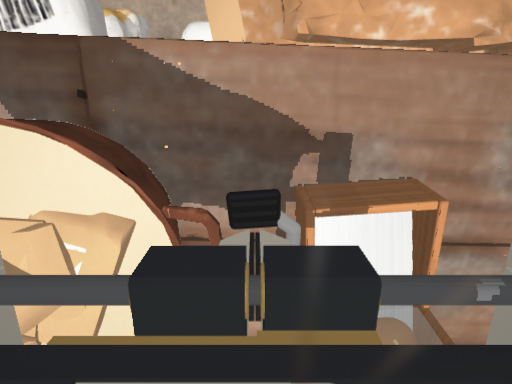

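>>> move_arm --series '[{"x":-0.1,"y":1.4,"z":0.3,"rx":0,"ry":0,"rz":0},{"x":0,"y":1.0,"z":0.2,"rx":0,"ry":0,"rz":0},{"x":0,"y":0,"z":0,"rx":0,"ry":0,"rz":0}]'

```text
clock: 6.78
position: [0.423, 0.2121, 0.1395]
ee_rot: [-1.242, -1.329, 1.16]
force: [0.3, -0.2, 0.7]
width: 0.004
```

Run:
```python
from st import *
s=st([.424,.212,.042])
cv2.imwrite("pics/w5.png",arm.get_image("wrist"))
```

```text
t 6.775 tip [0.4249 0.2128 0.1206] y [ 0.104  0.036 -0.994] z [-0.994 -0.035 -0.105] F [ 0.3 -0.2  0.7] q [ 0.21  0.47 -1.05  2.09  0.65  0.8   0.39]
tool cm to target [-0.33  7.8   0.92]
```

View pics/w5.png

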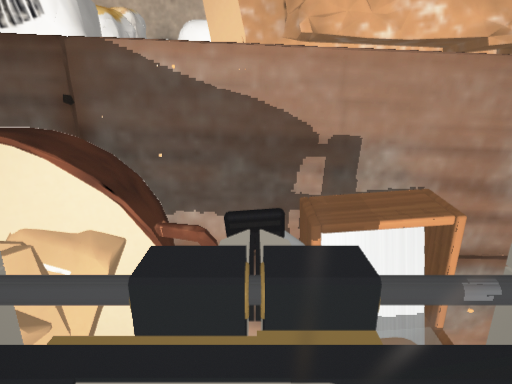

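>>> move_arm --series '[{"x":0,"y":1.0,"z":0.12,"rx":0,"ry":0,"rz":0},{"x":0,"y":1.0,"z":0.12,"rx":0,"ry":0,"rz":0},{"x":0,"y":1.0,"z":0.12,"rx":0,"ry":0,"rz":0},{"x":0,"y":1.0,"z":0.12,"rx":0,"ry":0,"rz":0},{"x":0,"y":1.0,"z":0.12,"rx":0,"ry":0,"rz":0},{"x":0,"y":1.0,"z":0.12,"rx":0,"ry":0,"rz":0}]'

```text
clock: 7.58
position: [0.4227, 0.2145, 0.076]
ee_rot: [-1.243, -1.33, 1.159]
force: [1.8, -0.2, 2.0]
width: 0.002
```

Run:
```python
from st import *
s=st([.423,.212,.042])
```

```text
t 7.575 tip [0.4247 0.2152 0.0571] y [ 0.105  0.036 -0.994] z [-0.994 -0.035 -0.106] F [ 1.8 -0.2  2. ] q [ 0.1   0.55 -0.92  2.15  0.81  0.68  0.23]
tool cm to target [-0.36  1.47  0.34]
```

>>> move_arm --series '[{"x":-0.1,"y":0.8,"z":0.15,"rx":0,"ry":0,"rz":0},{"x":0,"y":0.6,"z":0.1,"rx":0,"ry":0,"rz":0},{"x":0,"y":0.4,"z":0.05,"rx":0,"ry":0,"rz":0},{"x":0,"y":0.3,"z":0,"rx":0,"ry":0,"rz":0}]'

```text
clock: 8.07
position: [0.4228, 0.2147, 0.0596]
ee_rot: [-1.254, -1.336, 1.159]
force: [-26.2, -20.1, 88.0]
width: 0.006
```

Run:
```python
from st import *
s=st([.423,.212,.042])
cv2.imwrite("pics/w6.png",arm.get_image("wrist"))
b=arm.get_image("side")[170:290,140:300]
c=arm.get_image("scene")[90:210,150:310]
cv2.imwrite("pics/z6.png",cv2.hconcat([cv2.resize(x,(400,300),interpolation=cv2.INTER_CUBIC) for x in(b,c)]))
```

```text
t 8.075 tip [0.425  0.2153 0.0408] y [ 0.115  0.031 -0.993] z [-0.993 -0.037 -0.116] F [-26.2 -20.1  88. ] q [ 0.05  0.57 -0.88  2.17  0.87  0.65  0.17]
tool cm to target [-0.32 -0.15  0.2 ]
```

View pics/w6.png

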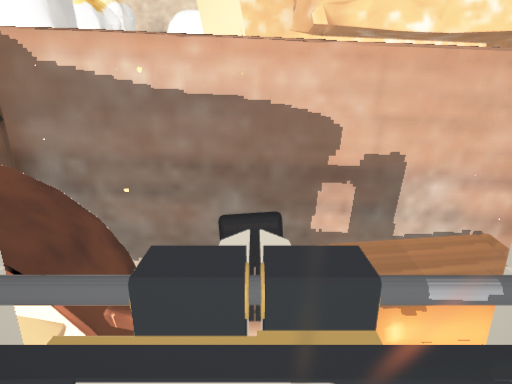

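View pics/z6.png

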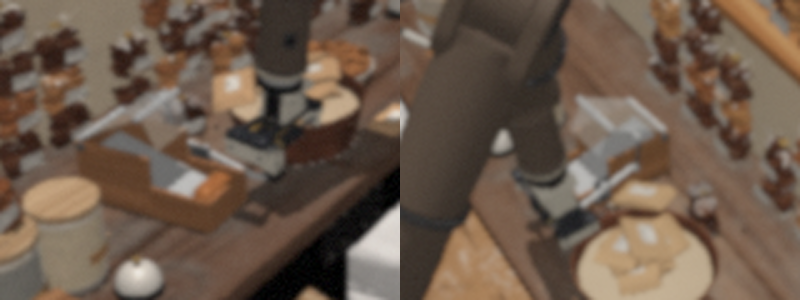

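The roll is already in the tray, the orange shape at (210,185) in the side crop, and the lid is up. The press force of 88 N is too high, so I'll hold at the measured pose to relax it.

>>> move_arm --series '[{"x":0,"y":0,"z":0,"rx":0,"ry":0,"rz":0}]'

```text
clock: 8.35
position: [0.4222, 0.2145, 0.0619]
ee_rot: [-1.258, -1.338, 1.16]
force: [-7.5, -5.5, 19.6]
width: 0.008
```

Run:
```python
from st import *
s=st([.423,.212,.042])
```

```text
t 8.35 tip [0.4245 0.215  0.043 ] y [ 0.118  0.028 -0.993] z [-0.992 -0.038 -0.119] F [-7.5 -5.5 19.6] q [ 0.05  0.57 -0.88  2.17  0.87  0.66  0.17]
tool cm to target [-0.3   0.07  0.17]
```

>>> move_arm --series '[{"x":0,"y":0.03,"z":0,"rx":0,"ry":0,"rz":0},{"x":0,"y":0.03,"z":0,"rx":0,"ry":0,"rz":0},{"x":0,"y":0.03,"z":0,"rx":0,"ry":0,"rz":0}]'

```text
clock: 8.72
position: [0.422, 0.2144, 0.0625]
ee_rot: [-1.261, -1.341, 1.161]
force: [-1.3, -0.6, 7.2]
width: 0.006
```

Run:
```python
from st import *
s=st([.423,.212,.042])
b=arm.get_image("side")[170:290,140:300]
cv2.imwrite("pics/z7.png",cv2.resize(b,(800,600),interpolation=cv2.INTER_CUBIC))
```

```text
t 8.725 tip [0.4243 0.2149 0.0436] y [ 0.121  0.027 -0.992] z [-0.992 -0.039 -0.122] F [-1.3 -0.6  7.2] q [ 0.05  0.56 -0.88  2.18  0.87  0.65  0.17]
tool cm to target [-0.29  0.14  0.16]
```

View pics/z7.png

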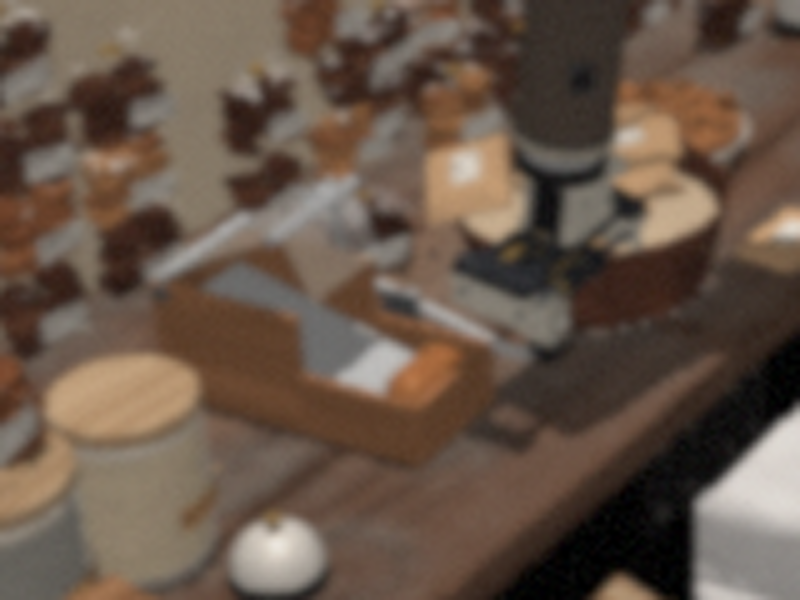

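The roll lies across the tray against the lip, near (427,372) in this crop, and the lid is open. I'll hold a little longer to confirm it is at rest.

>>> move_arm --series '[{"x":0,"y":0.05,"z":0,"rx":0,"ry":0,"rz":0},{"x":0,"y":0.05,"z":0,"rx":0,"ry":0,"rz":0},{"x":0,"y":0.05,"z":0,"rx":0,"ry":0,"rz":0},{"x":0,"y":0.05,"z":0,"rx":0,"ry":0,"rz":0},{"x":0,"y":0.05,"z":0,"rx":0,"ry":0,"rz":0},{"x":0,"y":0.05,"z":0,"rx":0,"ry":0,"rz":0}]'

```text
clock: 9.52
position: [0.422, 0.2145, 0.062]
ee_rot: [-1.266, -1.344, 1.161]
force: [-5.0, -3.0, 15.8]
width: 0.001
```

Run:
```python
from st import *
s=st([.424,.213,.042])
c=[]
for k in range(2):
    im=arm.get_image("side");hsv=cv2.cvtColor(im,cv2.COLOR_BGR2HSV)
    m=((hsv[...,0]<16)&(hsv[...,1]>130)&(hsv[...,2]>150)).astype(np.uint8);w=np.zeros_like(m);w[230:255,212:240]=m[230:255,212:240]
    M=cv2.moments(w,True);c.append((M["m10"]/M["m00"],M["m01"]/M["m00"],M["m00"]))
print(c); yaw=.108;o=np.array([.568,.324])
t=o+np.array([-.1*np.cos(yaw),-.1*np.sin(yaw)]);print("tray expected px",proj("side",[*t,.045]),"ray@.06",plane("side",*c[0][:2],.06),t)
```

```text
t 9.525 tip [0.4244 0.2149 0.0432] y [ 0.126  0.024 -0.992] z [-0.991 -0.04  -0.127] F [-5.  -3.  15.8] q [ 0.04  0.56 -0.87  2.18  0.88  0.65  0.16]
tool cm to target [-0.19  0.11  0.06]
[(224.72857142857143, 244.11428571428573, 70.0), (224.81690140845072, 244.01408450704224, 71.0)]
tray expected px [225.07646692 245.46027692] ray@.06 [0.46011188 0.32497065 0.06      ] [0.46858263 0.31322098]
```

The roll is at rest at its tray spot: the centroid is stable at (224.8,244.1) and the expected pixel is (225,245). Now I'll let the lever up at about 0.03 m/s.

>>> move_arm --series '[{"x":0,"y":-0.3,"z":-0.04,"rx":0,"ry":0,"rz":0},{"x":0,"y":-0.4,"z":-0.05,"rx":0,"ry":0,"rz":0},{"x":0,"y":-0.4,"z":-0.05,"rx":0,"ry":0,"rz":0},{"x":0,"y":-0.4,"z":-0.05,"rx":0,"ry":0,"rz":0}]'

```text
clock: 10.12
position: [0.4209, 0.2141, 0.0773]
ee_rot: [-1.265, -1.343, 1.163]
force: [-0.2, 0.3, 1.2]
width: 0.004
```

Run:
```python
from st import *
s=st([.425,.213,.107])
cv2.imwrite("pics/w8.png",arm.get_image("wrist"))
```

```text
t 10.125 tip [0.4233 0.2145 0.0585] y [ 0.125  0.024 -0.992] z [-0.991 -0.041 -0.126] F [-0.2  0.3  1.2] q [ 0.07  0.54 -0.91  2.17  0.83  0.68  0.2 ]
tool cm to target [-0.07 -4.79 -0.78]
```

View pics/w8.png

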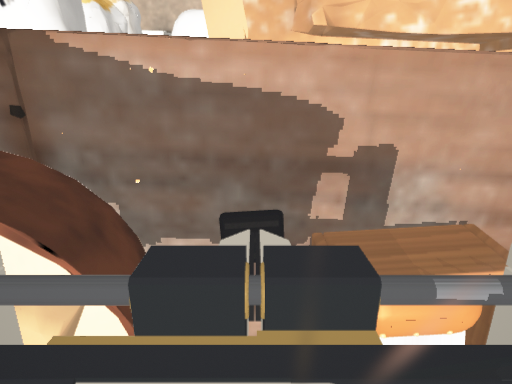

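>>> move_arm --series '[{"x":0,"y":-0.4,"z":-0.06,"rx":0,"ry":0,"rz":0},{"x":0,"y":-0.4,"z":-0.06,"rx":0,"ry":0,"rz":0},{"x":0,"y":-0.4,"z":-0.06,"rx":0,"ry":0,"rz":0},{"x":0,"y":-0.4,"z":-0.06,"rx":0,"ry":0,"rz":0},{"x":0,"y":-0.4,"z":-0.06,"rx":0,"ry":0,"rz":0},{"x":0,"y":-0.4,"z":-0.06,"rx":0,"ry":0,"rz":0}]'

```text
clock: 10.92
position: [0.4221, 0.214, 0.1039]
ee_rot: [-1.266, -1.344, 1.161]
force: [0.3, -0.3, 1.7]
width: 0.005
```

Run:
```python
from st import *
s=st([.425,.213,.107])
```

```text
t 10.925 tip [0.4245 0.2145 0.085 ] y [ 0.126  0.024 -0.992] z [-0.991 -0.041 -0.127] F [ 0.3 -0.3  1.7] q [ 0.12  0.5  -0.96  2.14  0.76  0.73  0.27]
tool cm to target [-0.11 -2.18 -0.32]
```

>>> move_arm --series '[{"x":0,"y":-0.35,"z":-0.05,"rx":0,"ry":0,"rz":0},{"x":0,"y":-0.3,"z":-0.04,"rx":0,"ry":0,"rz":0},{"x":0,"y":-0.3,"z":-0.04,"rx":0,"ry":0,"rz":0},{"x":0,"y":-0.3,"z":-0.04,"rx":0,"ry":0,"rz":0},{"x":0,"y":-0.3,"z":-0.04,"rx":0,"ry":0,"rz":0},{"x":0,"y":-0.3,"z":-0.04,"rx":0,"ry":0,"rz":0},{"x":0,"y":-0.3,"z":-0.04,"rx":0,"ry":0,"rz":0},{"x":0,"y":-0.3,"z":-0.04,"rx":0,"ry":0,"rz":0}]'

```text
clock: 11.92
position: [0.4231, 0.2135, 0.1306]
ee_rot: [-1.266, -1.345, 1.16]
force: [0.0, -0.2, -0.1]
width: 0.009
```

Run:
```python
from st import *
s=st([.425,.213,.107])
cv2.imwrite("pics/w9.png",arm.get_image("wrist"))
```

```text
t 11.925 tip [0.4255 0.214  0.1117] y [ 0.127  0.025 -0.992] z [-0.991 -0.04  -0.128] F [ 0.  -0.2 -0.1] q [ 0.17  0.47 -1.01  2.11  0.69  0.78  0.34]
tool cm to target [-0.1   0.46  0.11]
```

View pics/w9.png

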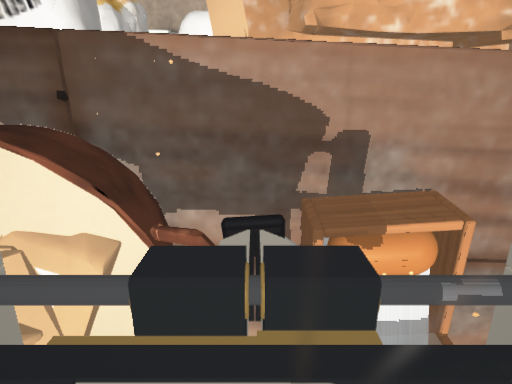

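>>> move_arm --series '[{"x":0,"y":-0.3,"z":-0.04,"rx":0,"ry":0,"rz":0},{"x":0,"y":-0.3,"z":-0.04,"rx":0,"ry":0,"rz":0},{"x":0,"y":-0.3,"z":-0.04,"rx":0,"ry":0,"rz":0},{"x":0,"y":-0.5,"z":-0.06,"rx":0,"ry":0,"rz":0},{"x":0,"y":-2.0,"z":-0.2,"rx":0,"ry":0,"rz":0},{"x":0,"y":-3.0,"z":-0.2,"rx":0,"ry":0,"rz":0},{"x":0,"y":-3.0,"z":0,"rx":0,"ry":0,"rz":0},{"x":0,"y":0,"z":0,"rx":0,"ry":0,"rz":0}]'

```text
clock: 12.98
position: [0.4155, 0.2113, 0.2281]
ee_rot: [-1.265, -1.344, 1.163]
force: [-0.1, 0.7, -0.7]
width: 0.003
```

Run:
```python
from st import *
s=st([.425,.213,.107])
b=arm.get_image("side");c=arm.get_image("scene")
cv2.imwrite("pics/side9.png",b);cv2.imwrite("pics/scene9.png",c)
a=cv2.imread("pics/side0.png")
cv2.imwrite("pics/z9.png",cv2.hconcat([cv2.resize(x[170:290,140:300],(400,300),interpolation=cv2.INTER_CUBIC) for x in(a,b)]))
```

```text
t 12.975 tip [0.4179 0.2117 0.2093] y [ 0.125  0.024 -0.992] z [-0.991 -0.042 -0.126] F [-0.1  0.7 -0.7] q [ 0.34  0.33 -1.17  2.    0.47  0.95  0.56]
tool cm to target [-0.09 10.24  0.58]
```

View pics/z9.png

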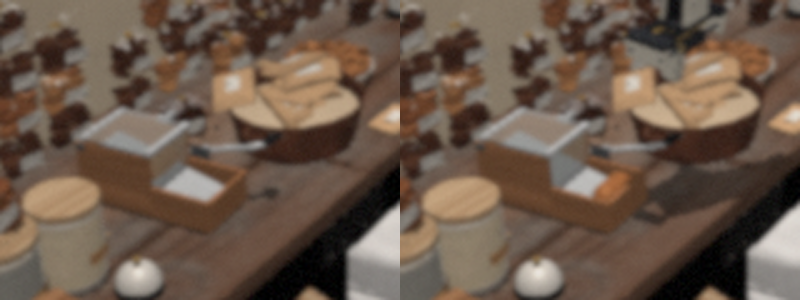

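View pics/scene9.png

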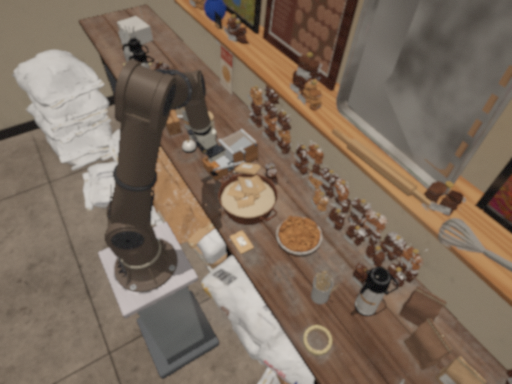

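The lid strip and lever are at the same pixels as at the start, so the lid is shut. The roll lies in the tray, the bystanders look unmoved, and the gripper stands clear. Handing in.

Run:
```python
from cell import arm
print(arm.sign_off())
```

```text
the job is handed in; nothing more can be done
None
```

I pressed the dispenser's lever to its stop with the closed fingertips and held it until the roll lay still in the tray. Then I let the lever up at about 0.03 m/s under the finger until the lid was shut, and backed the gripper off.

**Last checks:**
- **Roll:** It lies in the tray against the lip. Its centroid stayed at the same side-view pixel in two consecutive frames, within about 1.5 px of the expected spot.
- **Lid and lever:** Both look the same in the side view as before the start.
- **Slamming:** I did not measure the lid's speed. The force readings suggest the finger stayed on the pad during the rise (1 to 2 N), dropping to zero only near the shut height.
- **Bystanders:** They look unmoved by eye.
- **Time:** The job was handed in at about 13 s.

**What did not go smoothly:**
- **Force at the stop:** Reaching the stop, the wrist force read up to about 88 N vertically (about 94 N in all). It was sampled only at the ends of calls, so a higher peak is possible. This is under the 120 N limit and I relaxed it at once. It is over the 40 N limit that applies to the arm or gripper body. I saw only the fingertips on the pad.
- **Joint range:** The last joint came near the end of its range on the first approach, so I raised the tool and made the half turn about its axis. During that turn, joint 3 read -1.24, close to its limit of -1.27.
- **Refused call:** The first move call was refused as invalid input and moved nothing.

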